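# Extend the pipe rest by one hole

### The job

The telescoping pipe rest on the bench must be made one hole longer for the next vacuum pipe. Squeeze its brass snap button flush, draw the sleeve out away from the post until the button snaps fully up in the next hole, and let go. Work gently: do not haul on the sleeve while the button is holding it, stop pulling as soon as it snaps in, and leave the other things on the bench where they are.

Things in the scene. Friction and masses are not known exactly. Their poses are not given: they have to be found in the camera images.
- rest: Pipe rest, fixed to the bench: dark base plate 80 x 390 x 12 mm (y -165 to +225) and a black post, 30 long, centred at y -135, that holds a dark square inner tube level along the rest's y. Origin on the bench right below the snap button, z up. Tube axis at x 0, 72 mm above the bench. Black V saddles on the post and on the sleeve's far end rise to 117 mm.
- hole_centre (a point): On the tube's axis at the sleeve's first hole (at the start 72 mm above the rest's origin); moves with the sleeve, an aluminium square tube 30 x 30 mm, wall 1.5 mm, from y -105 to +140 mm of this point, black saddle centred at +126. Its two upright sides (30 mm apart) can be gripped from above from -70 to +85.
- sleeve (a joint): How far the sleeve is drawn out along the rest's +y, away from the post, m. 0: button in the first hole (play 1 mm). It meets the next hole at +38 to +64 mm: this hole, on the post side of the first, is in a steel keeper flush in the same face, set by hand, so its place must be felt or seen. Slides with about 2 N of friction; end of travel +75 mm.
- button_tip (a point): Tip of the brass snap button, a 9 mm round-ended pin on the fixed inner tube that stands 6 mm out of an 11 mm hole in the sleeve's upright face on the rest's +x side (away from the robot), at the tube axis's height. It does not travel with the sleeve; the tip moves in when pressed.
- button (a joint): How far the button is pushed in (rest's -x), m: 0 up, 0.006 flush, 0.0075 under the wall, 0.0095 stop. Spring 1.5 N at 0, 3.5 N flush. More than 1.5 mm proud it locks the sleeve. Held flush by a flat finger it lets the hole's edge ride over its round end (8 to 12 N of pull in the first mm), then 3 to 5 N; at the next hole it jumps up and stops the sleeve dead.
- blank_flange: Bystander: loose steel disc, 70 mm across, 12 mm thick, on the far side of the rest. Origin at the centre of its underside.
- spanner: Bystander: loose steel spanner, 160 mm long, lying on the far side of the rest.
- solvent_jar: Bystander: brown jar with black lid, 60 mm across, 85 mm high, on the robot's side of the rest. Origin at the centre of its underside.
- clamp_ring: Bystander: loose aluminium ring, 54 mm across, 16 mm high, on the robot's side of the rest. Origin at the centre of its underside.

How it is judged:
By the outcome, as a careful person would: the job done as asked, in the order asked, and still so for the second after the job is handed in, with the robot touching nothing.
It also fails if it takes over 35 s, if anything falls off the work surface, if the arm or the gripper's body presses on something with over 40 N, if the wrist force passes 120 N, or if a joint passes its speed limit or range.

### The arm

A 7-joint arm with a two-finger parallel gripper is mounted at the origin on the work surface. World frame = base frame: x ahead of the robot, y to its left, z up, the work surface at z = 0. Lengths are in m, angles in rad, forces in N, time in s.
With the tool pointing down it reaches from about 0.425 to 1.025 m from the base axis. Payload 9.4 kg.
Tool frame: the origin (TCP) lies midway between the tips of the shut fingers; the grasp point (between the pads) lies 19 mm behind it (ctrl.pinch_z is the distance from the TCP to the grasp point, in m); z points along the fingers, x is the direction in which the jaws open and shut, and the axes are right-handed (so a half turn about z gives the same grasp; the last joint's range is limited). The gripper opens to 85 mm and grips with 20 to 120 N. Pads are 22 mm wide; open, the fingers measure 114 mm over their backs; the gripper's body (76 mm by 85 mm) begins 54 mm behind the grasp point. The pads swing forward as they close: fully open they stand 13 mm farther back than shut.
Start: joints at [-1.294, 0.599, -0.003, 1.599, 0.002, 0.943, -0.08], TCP at [0.251, 0.68, 0.196] pointing down, gripper open.
Joint ranges: [-2.57, 2.57], [-0.35, 1.97], [-1.29, 1.29], [0.11, 2.56], [-1.05, 4.19], [0.11, 1.86], [-2.63, 2.63]. Speed limits (rad/s): [2.22, 2.22, 3.01, 3.01, 3.14, 3.14, 3.14].

### API

Orientations are given as [roll, pitch, yaw] about the fixed x, y, z axes, in that order (R = Rz(yaw) Ry(pitch) Rx(roll)).
In Python, from cell import observe, viewer, order, outline_of, landmark_of, ctrl gives the robot as it stands.
- The arm moves only by the shell command python3 -m handwheel 'ROWS' [FORCE]. ROWS is JSON, a list of rows, each a list of 3 entries, a list of its own where there are three numbers: the shift along the tool's x, y, z as a fraction of full scale, then the turn, a rotation vector about the tool's x, y, z as a fraction of full scale, then the gripper command: -1 is shut, 1 is fully open, values between are in proportion. A call has 1 to 5 rows; each row shifts and turns the commanded pose from where the row before left it, along the tool's axes as they then stand; what a row does not reach is not made up. Full scale, the value 1, is 20 mm for a shift and 0.08 rad for a turn. A row lasts 1/12 s, in which the tool goes at most 41.7 mm and 7.16 degrees, less where a joint would pass 70% of its speed; a pose out of reach is approached as far as the arm can. A call with a number of a shift or a turn outside -1 to 1 is refused whole. A call with a gripper value outside its range is refused whole. The fingers move at their own pace and stop on an object; FORCE is the grip in N (left out, the last holds). Time passes only in rows, so rows that do not move let the fingers close. It gives the time, the measured TCP pose, the force and the opening at its end, in the units of the state.
- observe(): the state, without advancing time (a new reading comes with each control period).
- viewer.snapshot(name): name is "side" or "top"; returns a dict with "color" (480x640x3 uint8, blue, green, red), "fov_y" (degrees; the focal length in pixels is half the picture's height over the tangent of half this angle, whatever the lens; pixels are square), "cx", "cy" (the principal point, pixels), "k1" (the pictures are not rectified: a ray, as slopes to the right and down, at radius r is drawn at 1 + k1 r^2 times it, then the intrinsics apply), "world_from_camera" (4x4, takes a point from camera to world coordinates). Camera axes: x right, y down, z forward; pixel columns grow to the right and rows downward; lengths in m; the calibration is good to about 2 mm. A picture is of the moment at which its call begins. There is no depth.
- order.hand_in(): hands the job in, once; it reports no verdict.
Trained networks look in a picture, given as the dict that the camera call returned (one of the last four; its "shot" number tells which), for a name from the list of things; names that differ only in an ending like _2 or _b are one class to them, and where a whole thing is asked for, a point or a joint stands for the part that bears it (a point fixed in the world has none). Each returns a list of dicts, best first, with "conf" (0 to 1); they miss things now and then, are a little off and sometimes report something else, mostly with a low value. They report only what shows in the picture. A call takes as long as a camera call.
- outline_of(name, picture): "mask" (480x640 bool, what is visible of it) and "centre" ([row, column] in pixels, amid what is visible of it).
- landmark_of(name, picture): "centre" ([row, column] in pixels: a listed point, or the origin of a listed thing).
The state is a dict: "time_s": time; "qpos": joint angles; "qd": joint speeds; "joint_efforts": joint torques, N m; "position": TCP position; "tcp_rot": TCP orientation; "ft_force": force on the tool from outside, world axes, zero at the start; "wrist_torque": the same for the moment, N m; "gripper_width": finger opening in m.
Only numpy, scipy, OpenCV 4.12 (cv2) and the standard library are available. Lean on these libraries where they do the work, as an engineer would, in place of code of your own. Each camera call takes 0.05 s, during which the arm holds its last target.

## Working session

There is one attempt and no reset: what is moved stays moved. The work goes in short steps, Python scripts to look and compute and a shell command to move; the robot and the scene stay as the last step left them, time stands still between calls to the robot, and variables do not carry over. Pictures are saved under pics/ and viewed, and the job is handed in when it is done.

```bash
mkdir -p pics; ls; cat > h.py <<'E'
import numpy as np, cv2
from cell import observe, viewer, order, outline_of, landmark_of, ctrl
def ray(p,rc):
    f=240/np.tan(np.radians(p["fov_y"])/2)
    u=np.array([(rc[1]-p["cx"])/f,(rc[0]-p["cy"])/f]); s=u.copy()
    for _ in range(30): s=u/(1+p["k1"]*(s@s))
    T=np.array(p["world_from_camera"]); d=T[:3,:3]@np.array([s[0],s[1],1]); return T[:3,3],d/np.linalg.norm(d)
def atz(p,rc,z):
    o,d=ray(p,rc); return o+d*(z-o[2])/d[2]
def proj(p,X):
    f=240/np.tan(np.radians(p["fov_y"])/2)
    T=np.array(p["world_from_camera"]); c=T[:3,:3].T@(np.array(X)-T[:3,3]); s=c[:2]/c[2]; s=s*(1+p["k1"]*(s@s))
    return np.array([s[1]*f+p["cy"],s[0]*f+p["cx"]])
def tri(a,b):
    (o1,d1),(o2,d2)=a,b
    A=np.stack([d1,-d2],1); t=np.linalg.lstsq(A,o2-o1,rcond=None)[0]
    x1=o1+d1*t[0];x2=o2+d2*t[1]; return (x1+x2)/2,np.linalg.norm(x1-x2)
E
python3 - <<'E'
from h import *
s=observe(); print({k:np.round(v,4).tolist() for k,v in s.items()}, ctrl.pinch_z, [a for a in dir(ctrl) if a[0]!='_'])
P={}
for n in("side","top"):
    P[n]=viewer.snapshot(n); cv2.imwrite(f"pics/{n}0.png",P[n]["color"]); print(n,P[n]["fov_y"],P[n]["k1"],np.round(P[n]["world_from_camera"],3).tolist())
R={}
for k in("rest","hole_centre","button_tip","blank_flange","spanner","solvent_jar","clamp_ring"):
    for n in P:
        l=landmark_of(k,P[n]); print(k,n,[(np.round(a["centre"],1).tolist(),round(a["conf"],2)) for a in l[:3]])
        if l: R[k,n]=ray(P[n],l[0]["centre"])
    if (k,"side") in R and (k,"top") in R: print("  tri",np.round(tri(R[k,"side"],R[k,"top"])[0],4),tri(R[k,"side"],R[k,"top"])[1])
E
```

```text
pics
{'time_s': 0.0, 'qpos': [-1.2937, 0.6001, -0.0025, 1.6001, 0.0018, 0.9429, -0.0798], 'qd': [0.0008, -0.0001, 0.0005, -0.0007, -0.0006, -0.0015, -0.0008], 'joint_efforts': [-0.0016, -77.6446, 1.5634, -25.8025, 0.0122, 0.0087, -0.0], 'position': [0.251, 0.6796, 0.195], 'tcp_rot': [3.1414, 0.0016, 1.217], 'ft_force': [-0.2707, -1.4833, -0.6322], 'wrist_torque': [0.007, 0.0335, 0.0203], 'gripper_width': 0.0854} 0.0187 ['IKError', 'pinch_z']
side 54.30661660693598 -0.09031590613658716 [[0.974, -0.112, 0.197, 0.426], [-0.226, -0.522, 0.822, -0.58], [0.01, -0.846, -0.534, 0.462], [0.0, 0.0, 0.0, 1.0]]
top 44.67869204796717 -0.07524432248044081 [[0.027, -0.988, 0.152, 0.418], [-0.999, -0.032, -0.025, 0.016], [0.029, -0.151, -0.988, 0.992], [0.0, 0.0, 0.0, 1.0]]
rest side [([311.6, 353.1], 0.79)]
rest top [([240.9, 367.8], 0.88), ([320.8, 445.3], 0.29)]
  tri [ 0.593  -0.0959  0.0089] 0.002028926997114139
hole_centre side [([272.8, 354.6], 0.62)]
hole_centre top [([234.8, 369.4], 0.81)]
  tri [ 0.5922 -0.091   0.0751] 0.0038356588690501067
button_tip side []
button_tip top []
blank_flange side [([338.6, 466.6], 0.96)]
blank_flange top [([162.8, 411.6], 0.97)]
  tri [ 0.7374 -0.1734 -0.0024] 0.0004989485253674123
spanner side [([250.5, 411.9], 0.57)]
spanner top [([151.7, 287.4], 0.96)]
  tri [ 0.7481  0.0482 -0.0021] 0.003016708875727495
solvent_jar side [([261.8, 239.6], 0.87)]
solvent_jar top [([323.1, 275.8], 0.56)]
  tri [0.4462 0.0562 0.0134] 0.0026743823326061556
clamp_ring side [([413.0, 280.8], 0.98), ([312.8, 353.1], 0.32)]
clamp_ring top [([320.9, 449.0], 0.84), ([232.1, 369.5], 0.34)]
  tri [ 4.623e-01 -2.381e-01  4.000e-04] 0.005499848071235958
```

View pics/side0.png

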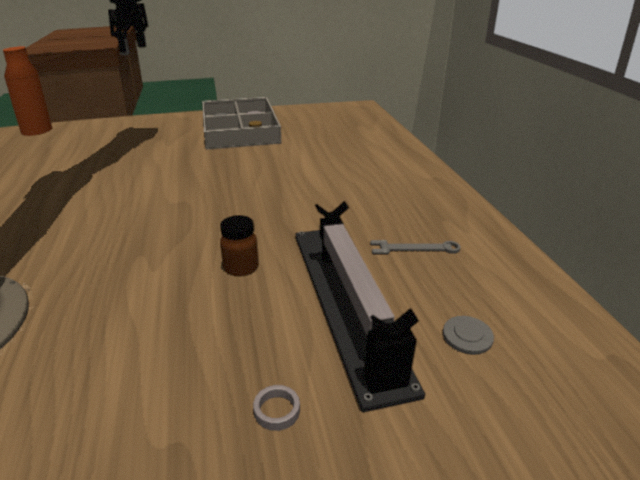

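View pics/top0.png

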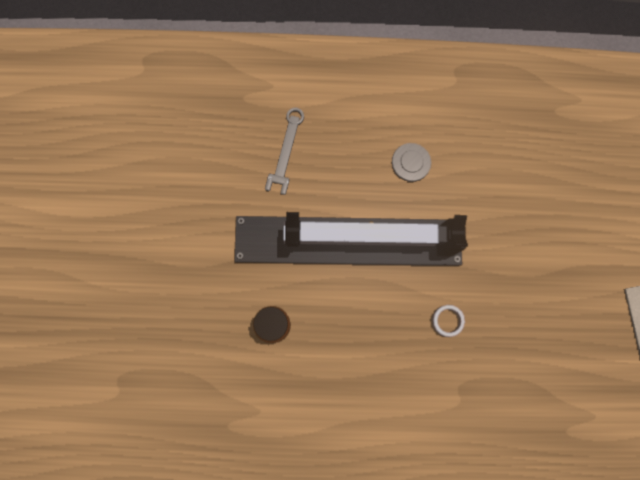

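The rest lies with its +y roughly along world +y (left in the top picture): post at column ~455, sleeve saddle at ~292. The button is on the hidden far side. I'll refine the rest's pose from the plate and tube edges.

```bash
python3 - <<'E'
from h import *
t=cv2.imread("pics/top0.png"); c=t[200:280,225:475]
g=cv2.convertScaleAbs(c,alpha=1.8,beta=20)
cv2.imwrite("pics/top0z.png",cv2.resize(g,(800,256),interpolation=cv2.INTER_CUBIC))
s=cv2.imread("pics/side0.png")[195:405,285:430]; cv2.imwrite("pics/side0z.png",cv2.resize(cv2.convertScaleAbs(s,alpha=1.8,beta=20),(414,600),interpolation=cv2.INTER_CUBIC))
E
```

```text
(no output)
```

View pics/top0z.png

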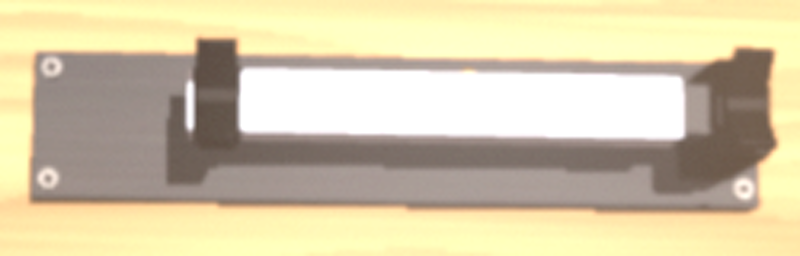

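View pics/side0z.png

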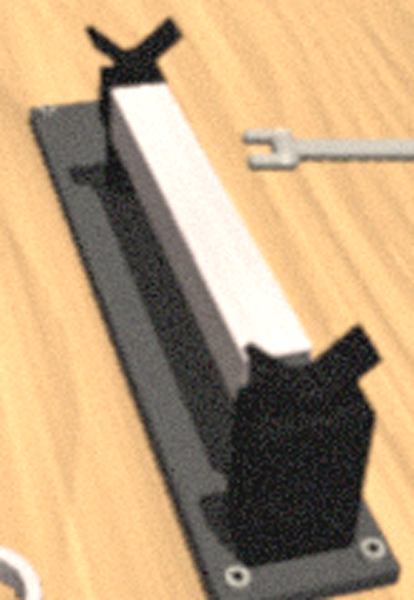

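```bash
python3 - <<'E'
from h import *
p=viewer.snapshot("top")
z=lambda x,y:[200+y/3.2-.3,225+x/3.2-.3]
for n,x,y,h in[("plateNL",35,52,.012),("plateFL",31,201,.012),("plateR",760,208,.012),("slv_top_farL",240,68,.087),("slvfarR",684,75,.087),("slvnearL",240,133,.087),("slvnearR",684,139,.087),("button",470,71,.072),("slv end",187,105,.087)]:
    print(n,np.round(atz(p,z(x,y),h),4))
E
```

```text
plateNL [0.6274 0.1317 0.012 ]
plateFL [0.5471 0.1299 0.012 ]
plateR [ 0.5555 -0.2584  0.012 ]
slv_top_farL [0.6067 0.0215 0.087 ]
slvfarR [ 0.6107 -0.1996  0.087 ]
slvnearL [0.5741 0.0205 0.087 ]
slvnearR [ 0.5783 -0.1994  0.087 ]
button [ 0.6122 -0.0942  0.072 ]
slv end [0.5873 0.047  0.087 ]
```

```bash
python3 - <<'E'
from h import *
for x in (-.1,-.15,-.2):
  for n in (40,42,44,46):
    q=np.array([.251,.68]);y=1.217
    for i in range(n):
        q=q+.02*(x*np.array([np.cos(y),np.sin(y)])+1*np.array([np.sin(y),-np.cos(y)])); y-=1.197/n
    print(x,n,q,1.197/n/.08)
E
python3 -m handwheel '[[[-0.1,1,0],[0,0,0.35],1],[[-0.1,1,0],[0,0,0.35],1],[[-0.1,1,0],[0,0,0.35],1],[[-0.1,1,0],[0,0,0.35],1],[[-0.1,1,0],[0,0,0.35],1]]' 40
```

```text
-0.1 40 [0.63609886 0.02842167] 0.3740625
-0.1 42 [ 0.65486484 -0.0044428 ] 0.35625
-0.1 44 [ 0.67363069 -0.03730705] 0.3400568181818182
-0.1 46 [ 0.69239644 -0.07017113] 0.3252717391304348
-0.15 40 [0.60574894 0.00613174] 0.3740625
-0.15 42 [ 0.62298086 -0.02782444] 0.35625
-0.15 44 [ 0.64021267 -0.06178039] 0.3400568181818182
-0.15 46 [ 0.65744439 -0.09573615] 0.3252717391304348
-0.2 40 [ 0.57539901 -0.0161582 ] 0.3740625
-0.2 42 [ 0.59109688 -0.05120607] 0.35625
-0.2 44 [ 0.60679465 -0.08625373] 0.3400568181818182
-0.2 46 [ 0.62249234 -0.12130118] 0.3252717391304348
time_s: 1.27
position: [0.3417, 0.6294, 0.1959]
tcp_rot: [3.141, -0.0, 1.072]
ft_force: [0.4, -0.2, 0.6]
gripper_width: 0.0851
```

```bash
python3 -m handwheel '[[[-0.2,1,0],[0,0,0.35],1],[[-0.2,1,0],[0,0,0.35],1],[[-0.2,1,0],[0,0,0.35],1],[[-0.2,1,0],[0,0,0.35],1],[[-0.2,1,0],[0,0,0.35],1]]'
python3 -m handwheel '[[[-0.2,1,0],[0,0,0.35],1],[[-0.2,1,0],[0,0,0.35],1],[[-0.2,1,0],[0,0,0.35],1],[[-0.2,1,0],[0,0,0.35],1],[[-0.2,1,0],[0,0,0.35],1]]'
python3 -m handwheel '[[[-0.2,1,0],[0,0,0.35],1],[[-0.2,1,0],[0,0,0.35],1],[[-0.2,1,0],[0,0,0.35],1],[[-0.2,1,0],[0,0,0.35],1],[[-0.2,1,0],[0,0,0.35],1]]'
python3 -m handwheel '[[[-0.2,1,0],[0,0,0.35],1],[[-0.2,1,0],[0,0,0.35],1],[[-0.2,1,0],[0,0,0.35],1],[[-0.2,1,0],[0,0,0.35],1],[[-0.2,1,0],[0,0,0.35],1]]'
python3 -m handwheel '[[[-0.2,1,0],[0,0,0.35],1],[[-0.2,1,0],[0,0,0.35],1],[[-0.2,1,0],[0,0,0.35],1],[[-0.2,1,0],[0,0,0.35],1],[[-0.2,1,0],[0,0,0.35],1]]'
python3 -m handwheel '[[[-0.2,1,0],[0,0,0.35],1],[[-0.2,1,0],[0,0,0.35],1],[[-0.2,1,0],[0,0,0.35],1],[[-0.2,1,0],[0,0,0.35],1],[[-0.2,1,0],[0,0,0.35],1]]'
```

```text
time_s: 1.68
position: [0.4151, 0.5603, 0.1959]
tcp_rot: [3.142, -0.0, 0.934]
ft_force: [0.1, 0.4, 0.1]
gripper_width: 0.0853
time_s: 2.1
position: [0.4791, 0.4813, 0.1959]
tcp_rot: [3.142, -0.0, 0.794]
ft_force: [0.3, 1.1, 0.6]
gripper_width: 0.0856
time_s: 2.52
position: [0.5316, 0.3939, 0.1959]
tcp_rot: [-3.142, -0.0, 0.654]
ft_force: [-0.5, 0.2, 0.7]
gripper_width: 0.0852
time_s: 2.93
position: [0.5714, 0.3, 0.1959]
tcp_rot: [3.142, -0.0, 0.514]
ft_force: [-1.0, 0.4, 0.1]
gripper_width: 0.0855
time_s: 3.35
position: [0.5976, 0.2016, 0.1959]
tcp_rot: [-3.142, -0.0, 0.374]
ft_force: [-0.2, -0.2, 0.5]
gripper_width: 0.0853
time_s: 3.77
position: [0.6099, 0.1005, 0.196]
tcp_rot: [-3.142, -0.0, 0.234]
ft_force: [0.2, -0.3, -0.2]
gripper_width: 0.0851
```

```bash
python3 -m handwheel '[[[-0.2,1,0],[0,0,0.35],1],[[-0.2,1,0],[0,0,0.35],1],[[-0.2,1,0],[0,0,0.35],1],[[-0.2,1,0],[0,0,0.3],1],[[-0.2,1,0],[0,0,0.3],1]]'
python3 -m handwheel '[[[-0.2,1,0],[0,0,0.3],1],[[-0.2,1,0],[0,0,0.2],1],[[-0.2,1,0],[0,0,0.2],1],[[-0.1,0.5,0],[0,0,0],1],[[0,0,0],[0,0,0],1]]'
```

```text
time_s: 4.18
position: [0.608, -0.0014, 0.196]
tcp_rot: [-3.142, -0.0, 0.102]
ft_force: [0.4, 1.1, 0.2]
gripper_width: 0.0853
time_s: 4.6
position: [0.5991, -0.0737, 0.1962]
tcp_rot: [3.141, -0.0, 0.045]
ft_force: [-0.3, 0.1, -0.6]
gripper_width: 0.0854
```

```bash
python3 -m handwheel '[[[-0.2,0.5,0],[0,0,0.31],1],[[-0.19,0.52,0.5],[0,0,0],1],[[0,0,1],[0,0,0],1],[[0,0,1],[0,0,0],1],[[0,0,1],[0,0,0],1]]'
python3 -m handwheel '[[[0,0,1],[0,0,0],1],[[0,0,0.5],[0,0,0],1],[[0,0,0],[0,0,0],1]]'
python3 - <<'E'
from h import *
for n in("side","top"):
    p=viewer.snapshot(n); c=p["color"]; c=c[190:410,280:440] if n=="side" else c[170:290,225:475]
    cv2.imwrite(f"pics/{n}1.png",cv2.resize(c,None,fx=2.7,fy=2.7,interpolation=cv2.INTER_CUBIC))
s=observe();print(s["position"],s["tcp_rot"],s["ft_force"])
E
```

```text
time_s: 5.02
position: [0.5924, -0.0908, 0.1247]
tcp_rot: [-3.141, -0.0, 0.025]
ft_force: [0.3, 0.2, -0.6]
gripper_width: 0.0853
time_s: 5.27
position: [0.591, -0.0905, 0.0933]
tcp_rot: [-3.141, 0.004, 0.025]
ft_force: [-0.0, -0.1, 0.4]
gripper_width: 0.0854
[ 0.59267366 -0.09106813  0.09585886] [3.14151085e+00 5.29680206e-04 2.43577971e-02] [-0.25621221 -0.60550822  0.13357133]
```

View pics/side1.png

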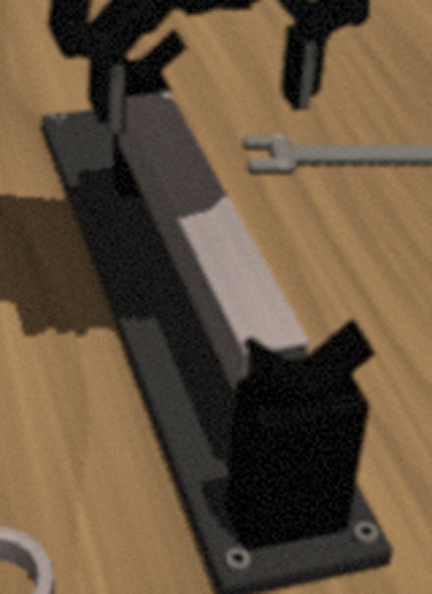

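View pics/top1.png

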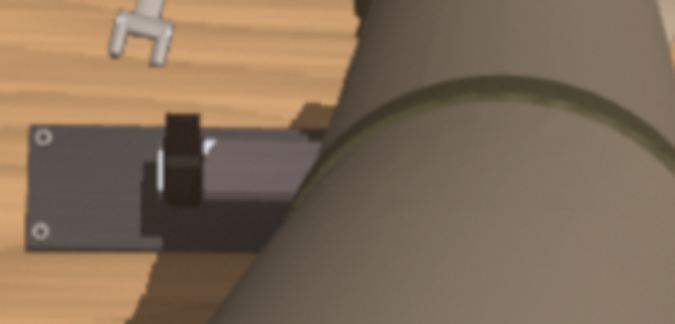

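The side view shows the open fingers straddling the sleeve from above. The last 3 mm in y, then down.

```bash
python3 -m handwheel '[[[-0.03,0.17,0.5],[0,0,0.05],1],[[0,0,0.8],[0,0,0],1],[[0,0,0.6],[0,0,0],1],[[0,0,0.4],[0,0,0],1],[[0,0,0],[0,0,0],1]]'
python3 -m handwheel '[[[0,0,0],[0,0,0],1]]'
```

```text
time_s: 5.78
position: [0.5914, -0.0943, 0.0484]
tcp_rot: [-3.141, 0.002, 0.02]
ft_force: [-1.3, 0.9, -0.1]
gripper_width: 0.0857
time_s: 5.87
position: [0.5921, -0.0945, 0.0497]
tcp_rot: [-3.142, 0.001, 0.02]
ft_force: [0.5, -0.3, 0.2]
gripper_width: 0.0855
```

```bash
python3 -m handwheel '[[[0,0,0],[0,0,0],-0.1],[[0,0,0],[0,0,0],-0.1],[[0,0,0],[0,0,0],-0.1],[[0,0,0],[0,0,0],-0.1],[[0,0,0],[0,0,0],-0.1]]' 30
python3 -m handwheel '[[[0,0,0],[0,0,0],-1],[[0,0,0],[0,0,0],-1],[[0,0,0],[0,0,0],-1],[[0,0,0],[0,0,0],-1],[[0,0,0],[0,0,0],-1]]' 30
```

```text
time_s: 6.28
position: [0.5924, -0.0944, 0.0502]
tcp_rot: [3.142, -0.001, 0.02]
ft_force: [-0.1, -0.3, -0.0]
gripper_width: 0.0383
time_s: 6.7
position: [0.5934, -0.0944, 0.0504]
tcp_rot: [3.141, -0.002, 0.02]
ft_force: [3.7, 0.4, 4.8]
gripper_width: 0.0271
```

```bash
python3 -m handwheel '[[[0,0,0],[0,0,0],-1],[[0,0,0],[0,0,0],-1]]'
python3 - <<'E'
from h import *
p=viewer.snapshot("side"); c=p["color"][130:410,280:480]
cv2.imwrite("pics/side2.png",cv2.resize(cv2.convertScaleAbs(c,alpha=1.6,beta=10),None,fx=2.1,fy=2.1,interpolation=cv2.INTER_CUBIC))
s=observe();print(s["wrist_torque"],s["ft_force"],s["gripper_width"])
E
```

```text
time_s: 6.87
position: [0.5934, -0.0944, 0.0504]
tcp_rot: [3.141, -0.002, 0.02]
ft_force: [3.3, 0.1, 6.1]
gripper_width: 0.0272
[ 0.17676708 -0.80178883 -0.02707201] [3.40794875 1.57383444 4.51440421] 0.0273107389469194
```

View pics/side2.png

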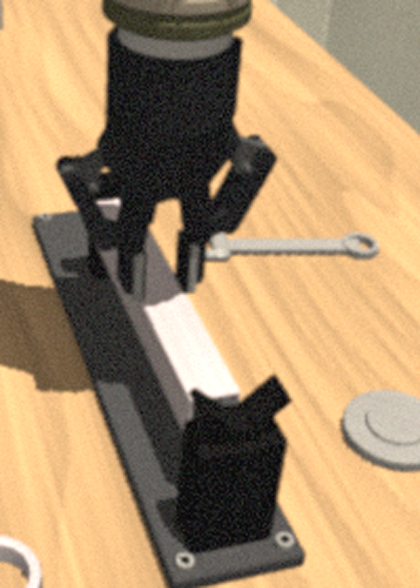

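Gripped on both uprights. Begin pulling in small steps, watching force against motion.

```bash
python3 -m handwheel '[[[0,-0.05,0],[0,0,0],-1],[[0,-0.05,0],[0,0,0],-1]]'
```

```text
time_s: 7.08
position: [0.5934, -0.0933, 0.0504]
tcp_rot: [3.14, -0.003, 0.02]
ft_force: [4.4, -2.7, 5.8]
gripper_width: 0.0273
```

```bash
python3 -m handwheel '[[[0,-0.05,0],[0,0,0],-1]]'
```

```text
time_s: 7.17
position: [0.5934, -0.0927, 0.0505]
tcp_rot: [3.14, -0.003, 0.019]
ft_force: [2.7, -5.5, 4.6]
gripper_width: 0.0273
```

```bash
python3 -m handwheel '[[[0,-0.05,0],[0,0,0],-1]]'
```

```text
time_s: 7.25
position: [0.5934, -0.0925, 0.0505]
tcp_rot: [3.139, -0.003, 0.019]
ft_force: [3.7, -7.4, 3.5]
gripper_width: 0.0273
```

```bash
python3 -m handwheel '[[[0,-0.05,0],[0,0,0],-1]]'
```

```text
time_s: 7.33
position: [0.5934, -0.0923, 0.0505]
tcp_rot: [3.138, -0.003, 0.018]
ft_force: [4.1, -9.6, 3.3]
gripper_width: 0.0273
```

```bash
python3 -m handwheel '[[[0,-0.05,0],[0,0,0],-1]]'
```

```text
time_s: 7.42
position: [0.5934, -0.0921, 0.0505]
tcp_rot: [3.137, -0.003, 0.018]
ft_force: [3.7, -12.3, 2.7]
gripper_width: 0.0273
```

```bash
python3 -m handwheel '[[[0,-0.03,0],[0,0,0],-1]]'
```

```text
time_s: 7.5
position: [0.5934, -0.0921, 0.0505]
tcp_rot: [3.137, -0.003, 0.017]
ft_force: [3.4, -12.5, 3.9]
gripper_width: 0.0275
```

```bash
python3 -m handwheel '[[[0,0,0],[0,0,0],-1]]'
```

```text
time_s: 7.58
position: [0.5934, -0.0921, 0.0505]
tcp_rot: [3.137, -0.003, 0.017]
ft_force: [4.0, -12.2, 3.1]
gripper_width: 0.0274
```

Fx ≈ +3.7 N matches the spring of a flush button (3.5 N). Pull is 12.3 N, right at the ride-over range plus slide friction; increase slightly.

```bash
python3 -m handwheel '[[[0,-0.03,-0.04],[0,0,0],-1]]'
```

```text
time_s: 7.67
position: [0.5933, -0.0919, 0.0509]
tcp_rot: [3.136, -0.003, 0.017]
ft_force: [6.9, -13.8, -8.8]
gripper_width: 0.0266
```

```bash
python3 -m handwheel '[[[0,-0.02,-0.02],[0,0,0],-1]]'
```

```text
time_s: 7.75
position: [0.5933, -0.0918, 0.051]
tcp_rot: [3.136, -0.003, 0.017]
ft_force: [7.0, -14.9, -9.6]
gripper_width: 0.0263
```

```bash
python3 -m handwheel '[[[0,0,0.04],[0,0,0],-1]]'
```

```text
time_s: 7.83
position: [0.5927, -0.0911, 0.0518]
tcp_rot: [3.138, -0.002, 0.017]
ft_force: [-0.7, -2.9, 23.3]
gripper_width: 0.0152
```

```bash
python3 -m handwheel '[[[0,0,0],[0,0,0],-1]]';python3 - <<'E'
from h import *
s=observe();print(s["wrist_torque"],s["ft_force"],s["gripper_width"],s["position"],s["tcp_rot"])
E
```

```text
time_s: 7.92
position: [0.5924, -0.0894, 0.0517]
tcp_rot: [3.14, -0.002, 0.018]
ft_force: [-1.1, -3.1, 12.9]
gripper_width: 0.0017
[-0.54214171  0.31297493  0.0097043 ] [-1.13138135 -3.07749816 12.93501527] 0.0016657284017218875 [ 0.59244784 -0.08939046  0.05173336] [ 3.13963987e+00 -1.70906138e-03  1.76916312e-02]
```

The fingers shut to 1.7 mm: they have lost the sleeve. Stop and look.

```bash
python3 - <<'E'
from h import *
for n in("side","top"):
    p=viewer.snapshot(n); c=p["color"]
    c=c[130:410,280:480] if n=="side" else c[170:290,225:475]
    cv2.imwrite(f"pics/{n}3.png",cv2.resize(cv2.convertScaleAbs(c,alpha=1.6,beta=10),None,fx=2.1 if n=="side" else 3,fy=2.1 if n=="side" else 3,interpolation=cv2.INTER_CUBIC))
    if n=="side":
        for z in (.052,.071,.087): print(proj(p,[.5924,-.0894,z]), (proj(p,[.5924,-.0894,z])-[130,280])*2.1)
E
```

```text
[285.57477475 352.19903195] [326.70702698 151.61796709]
[274.76421175 352.87668298] [304.00484467 153.04103427]
[265.38417344 353.4617925 ] [284.30676423 154.26976425]
```

View pics/side3.png

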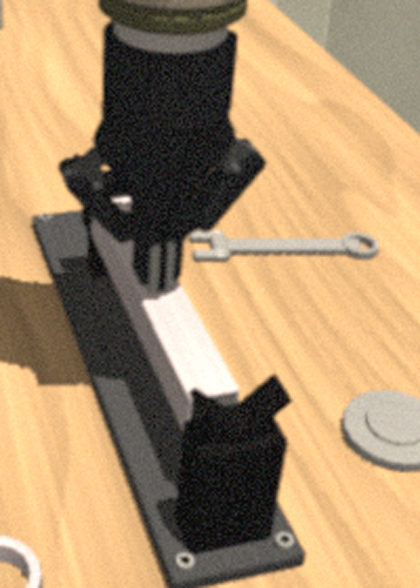

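View pics/top3.png

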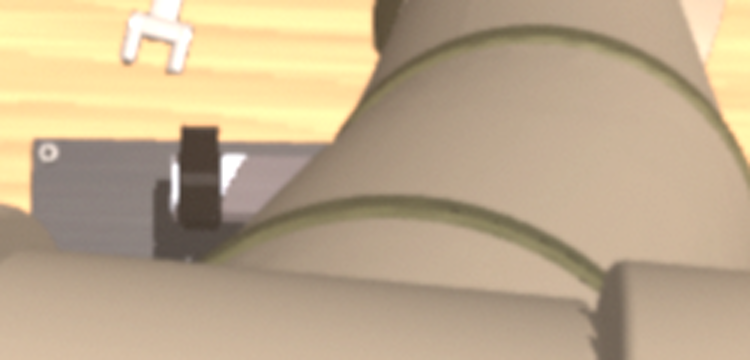

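The fingers have come off the top of the sleeve. In the picture their tips stand on its top face, near z 0.087, though the reported TCP is 0.052. I'll raise and measure the real tip against the cameras.

```bash
python3 -m handwheel '[[[0,0,-0.5],[0,0,0],-1],[[0,0.3,-1],[0,0,0],-1],[[0,0,-1],[0,0,0],-1],[[0,0,0],[0,0,0],-1],[[0,0,0],[0,0,0],-1]]'
python3 - <<'E'
from h import *
s=observe(); print(s["position"],s["tcp_rot"],s["ft_force"],s["gripper_width"])
R=[]
for n in("side","top"):
    p=viewer.snapshot(n); c=p["color"]; cv2.imwrite(f"pics/{n}4full.png",c)
    c=c[130:410,280:480] if n=="side" else c[170:290,225:475]
    f=2.1 if n=="side" else 3
    cv2.imwrite(f"pics/{n}4.png",cv2.resize(cv2.convertScaleAbs(c,alpha=1.6,beta=10),None,fx=f,fy=f,interpolation=cv2.INTER_CUBIC))
    if n=="side":
        for z in (0,.02,.035,.05): q=proj(p,s["position"]+np.array([0,0,z])); print(z,q,(q-[130,280])*2.1)
E
```

```text
time_s: 8.43
position: [0.5919, -0.0926, 0.101]
tcp_rot: [-3.141, -0.0, 0.02]
ft_force: [0.4, 0.1, -0.0]
gripper_width: 0.0001
[ 0.59189647 -0.09255278  0.10099087] [-3.14126827e+00 -2.99586604e-04  2.03863763e-02] [ 0.41944626  0.08197977 -0.0479294 ] 0.00011759891812703435
0 [258.33404707 354.29959281] [269.50149885 156.02914491]
0.02 [245.91389169 355.07459644] [243.41917256 157.65665252]
0.035 [236.30963023 355.6706716 ] [223.25022349 158.90841036]
0.05 [226.44893209 356.27974223] [202.5427574  160.18745868]
```

View pics/side4.png

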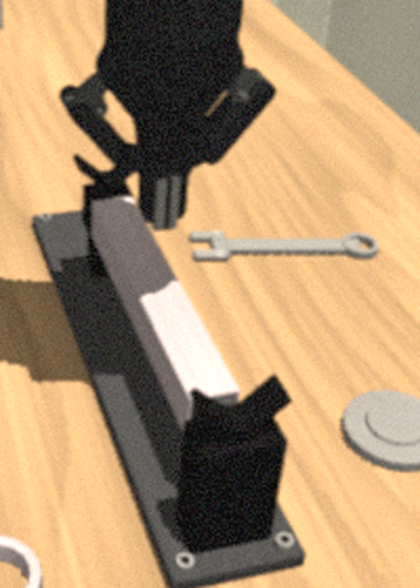

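```bash
python3 - <<'E'
import cv2
a=cv2.imread("pics/side4full.png")
cv2.imwrite("pics/s4z.png",cv2.resize(cv2.convertScaleAbs(a[150:260,300:420],alpha=2.5,beta=25),None,fx=5,fy=5,interpolation=cv2.INTER_CUBIC))
E
```

```text
(no output)
```

View pics/s4z.png

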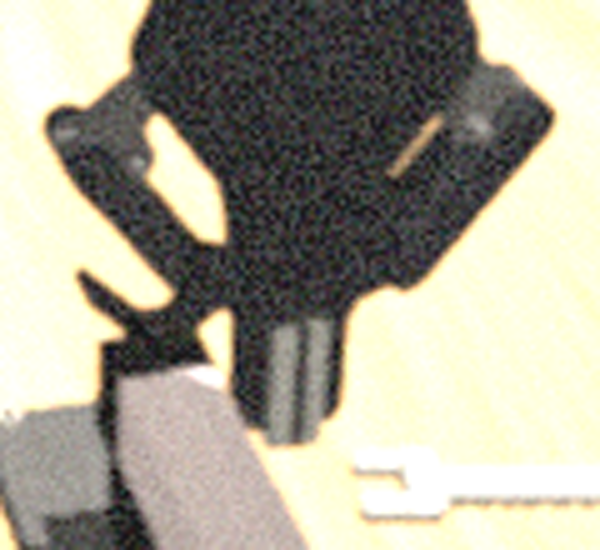

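View pics/top4full.png

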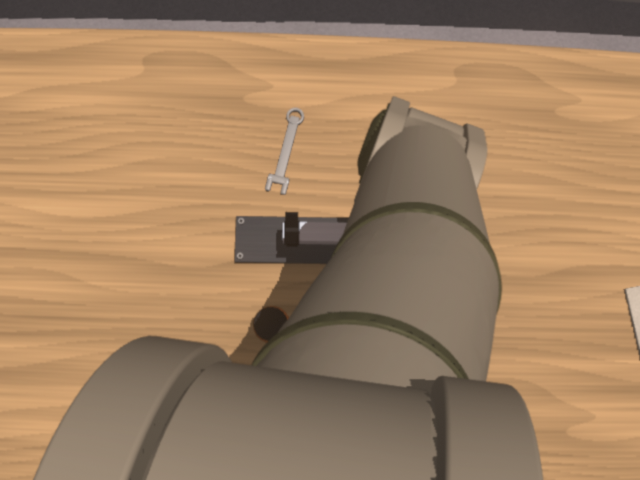

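```bash
python3 - <<'E'
from h import *
p=viewer.snapshot("side")
print("tip at z:");
for z in(.101,.12,.138,.145): print(z,np.round(atz(p,[238.4,358.4],z),4))
print("contact frame3", [np.round(atz(p,[269,355.5],z),4) for z in(.052,.087)])
for n in("sleeve","hole_centre","rest","button_tip"):
    l=landmark_of(n,p) if n!="sleeve" else []
    print(n,[(np.round(a["centre"],1),round(a["conf"],2)) for a in l])
# model of frame
for X in([.592,-.0943,.072],[.5875,.1308,.012],[.5945,-.1995,.087],[.589,.03,.087]): print(X,proj(p,X))
E
```

```text
tip at z:
0.101 [ 0.6119 -0.0464  0.101 ]
0.12 [ 0.6021 -0.0745  0.12  ]
0.138 [ 0.5929 -0.1011  0.138 ]
0.145 [ 0.5893 -0.1114  0.145 ]
contact frame3 [array([ 0.6083, -0.0529,  0.052 ]), array([ 0.5927, -0.0979,  0.087 ])]
sleeve []
hole_centre [(array([273. , 356.1]), 0.86)]
rest [(array([312.1, 354. ]), 0.97)]
button_tip []
[0.592, -0.0943, 0.072] [276.33530577 353.65119778]
[0.5875, 0.1308, 0.012] [229.60897881 314.41054246]
[0.5945, -0.1995, 0.087] [319.12143703 381.94847027]
[0.589, 0.03, 0.087] [221.82210027 329.59463003]
```

Contact and picture agree: the real tip is about 35 mm higher than reported (x, y fine). So pads on the axis means a reported z of about 0.016. I'll reopen and descend in stages, checking picture and force.

```bash
python3 -m handwheel '[[[0,0.08,0],[0,0,0],1],[[0,0,0],[0,0,0],1],[[0,0,0],[0,0,0],1],[[0,0,0],[0,0,0],1],[[0,0,0.5],[0,0,0],1]]' 40
python3 -m handwheel '[[[0,0,0.7],[0,0,0],1],[[0,0,0.7],[0,0,0],1],[[0,0,0.6],[0,0,0],1],[[0,0,0.2],[0,0,0],1],[[0,0,0],[0,0,0],1]]'
python3 - <<'E'
from h import *
p=viewer.snapshot("side"); c=p["color"][130:410,260:460]
cv2.imwrite("pics/side5.png",cv2.resize(cv2.convertScaleAbs(c,alpha=1.8,beta=10),None,fx=2.1,fy=2.1,interpolation=cv2.INTER_CUBIC))
s=observe(); print(s["position"],s["ft_force"],s["gripper_width"],s["time_s"])
E
```

```text
time_s: 9.15
position: [0.5933, -0.0947, 0.0914]
tcp_rot: [3.141, -0.003, 0.02]
ft_force: [1.1, 0.6, 0.1]
gripper_width: 0.0607
time_s: 9.57
position: [0.5914, -0.0944, 0.0449]
tcp_rot: [-3.141, 0.002, 0.02]
ft_force: [-0.2, -0.1, 0.5]
gripper_width: 0.0854
[ 0.59188738 -0.09449476  0.04569925] [ 0.60178051 -0.89087242  1.05544715] 0.08535843239672665 9.6167
```

View pics/side5.png

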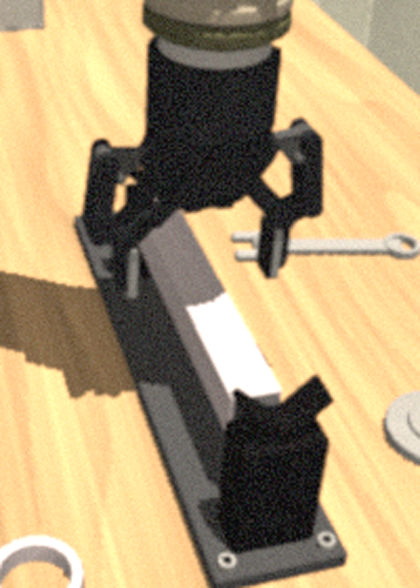

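```bash
python3 -m handwheel '[[[0,0,0.4],[0,0,0],1],[[0,0,0.4],[0,0,0],1],[[0,0,0],[0,0,0],1]]'
```

```text
time_s: 9.87
position: [0.5917, -0.0942, 0.0291]
tcp_rot: [-3.141, 0.001, 0.02]
ft_force: [0.0, 0.2, -0.3]
gripper_width: 0.0858
```

```bash
python3 -m handwheel '[[[0,0,0.3],[0,0,0],1],[[0,0,0.3],[0,0,0],1],[[0,0,0],[0,0,0],1]]'
python3 - <<'E'
from h import *
p=viewer.snapshot("side"); c=p["color"][130:410,260:460]
cv2.imwrite("pics/side6.png",cv2.resize(cv2.convertScaleAbs(c,alpha=1.8,beta=10),None,fx=2.1,fy=2.1,interpolation=cv2.INTER_CUBIC))
s=observe(); print(s["position"],s["ft_force"],s["gripper_width"],s["time_s"])
E
```

```text
time_s: 10.12
position: [0.5917, -0.0943, 0.0172]
tcp_rot: [-3.141, 0.001, 0.02]
ft_force: [-0.7, -0.0, 0.3]
gripper_width: 0.0853
[ 0.59184661 -0.09437594  0.01765131] [-0.30685902  0.99994124 -0.33957131] 0.08562047983254935 10.1667
```

View pics/side6.png

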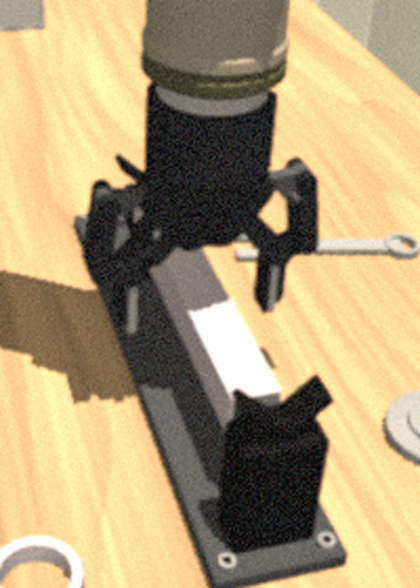

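```bash
python3 - <<'E'
from h import *
p=viewer.snapshot("side")
for rc in([288,322.9],[278,388.5]):
    o,d=ray(p,rc); 
    print(np.round(o+d*(-.1054-o[1])/d[1],4))
E
python3 -m handwheel '[[[0,0,0],[0,0,0],-0.1],[[0,0,0],[0,0,0],-0.1],[[0,0,0],[0,0,0],-0.1],[[0,0,0],[0,0,0],-0.1],[[0,0,0],[0,0,0],-0.1]]' 30
```

```text
[ 0.546  -0.1054  0.0682]
[ 0.6389 -0.1054  0.0697]
time_s: 10.63
position: [0.5929, -0.0944, 0.0187]
tcp_rot: [3.141, -0.001, 0.02]
ft_force: [1.3, -0.4, 1.0]
gripper_width: 0.0384
```

```bash
python3 -m handwheel '[[[0,0,0.2],[0,0,0],-0.1],[[0,0,0],[0,0,0],-1],[[0,0,0],[0,0,0],-1],[[0,0,0],[0,0,0],-1],[[0,0,0],[0,0,0],-1]]' 30
python3 -m handwheel '[[[0,0,0],[0,0,0],-1],[[0,0,0],[0,0,0],-1],[[0,0,0],[0,0,0],-1]]'
```

```text
time_s: 11.05
position: [0.5935, -0.0945, 0.0142]
tcp_rot: [3.141, -0.002, 0.02]
ft_force: [5.3, 0.4, -1.9]
gripper_width: 0.0298
time_s: 11.3
position: [0.5936, -0.0945, 0.0142]
tcp_rot: [3.141, -0.002, 0.02]
ft_force: [5.0, -0.4, -2.3]
gripper_width: 0.0296
```

Now the opening is 29.7 mm, the sleeve's true width. Pull gently.

```bash
python3 -m handwheel '[[[0,-0.05,0],[0,0,0],-1],[[0,-0.05,0],[0,0,0],-1]]'
```

```text
time_s: 11.47
position: [0.5936, -0.0937, 0.0143]
tcp_rot: [3.14, -0.003, 0.019]
ft_force: [5.6, -4.6, -3.2]
gripper_width: 0.0294
```

```bash
python3 -m handwheel '[[[0,-0.05,0],[0,0,0],-1]]'
```

```text
time_s: 11.55
position: [0.5935, -0.093, 0.0142]
tcp_rot: [3.14, -0.002, 0.019]
ft_force: [5.7, -7.0, -3.4]
gripper_width: 0.03
```

```bash
python3 -m handwheel '[[[0,-0.05,0],[0,0,0],-1]]'
```

```text
time_s: 11.63
position: [0.5935, -0.0925, 0.0143]
tcp_rot: [3.139, -0.003, 0.019]
ft_force: [5.7, -8.4, -4.1]
gripper_width: 0.0297
```

```bash
python3 -m handwheel '[[[0,-0.05,0],[0,0,0],-1]]'
```

```text
time_s: 11.72
position: [0.5936, -0.0921, 0.0143]
tcp_rot: [3.138, -0.003, 0.018]
ft_force: [6.1, -8.5, -5.6]
gripper_width: 0.0298
```

```bash
python3 -m handwheel '[[[0,-0.05,0],[0,0,0],-1]]'
```

```text
time_s: 11.8
position: [0.5936, -0.0914, 0.0143]
tcp_rot: [3.138, -0.003, 0.018]
ft_force: [5.9, -8.3, -3.7]
gripper_width: 0.0296
```

```bash
python3 -m handwheel '[[[0,-0.03,0],[0,0,0],-1]]'
```

```text
time_s: 11.88
position: [0.5936, -0.0903, 0.0143]
tcp_rot: [3.139, -0.003, 0.019]
ft_force: [5.5, -4.8, -3.3]
gripper_width: 0.0295
```

Force peaked at 8.5 N and fell: the hole's edge has ridden over. Slide on.

```bash
python3 -m handwheel '[[[0,-0.1,0],[0,0,0],-1],[[0,-0.1,0],[0,0,0],-1],[[0,-0.1,0],[0,0,0],-1],[[0,-0.1,0],[0,0,0],-1]]'
```

```text
time_s: 12.22
position: [0.5934, -0.0815, 0.0142]
tcp_rot: [3.139, -0.003, 0.019]
ft_force: [5.9, -4.9, -3.3]
gripper_width: 0.0292
```

```bash
python3 -m handwheel '[[[0,-0.1,0],[0,0,0],-1],[[0,-0.1,0],[0,0,0],-1],[[0,-0.1,0],[0,0,0],-1],[[0,-0.1,0],[0,0,0],-1],[[0,-0.1,0],[0,0,0],-1]]'
```

```text
time_s: 12.63
position: [0.5933, -0.0714, 0.0143]
tcp_rot: [3.14, -0.003, 0.019]
ft_force: [5.7, -3.9, -4.4]
gripper_width: 0.0299
```

```bash
python3 -m handwheel '[[[0,-0.1,0],[0,0,0],-1],[[0,-0.1,0],[0,0,0],-1],[[0,-0.1,0],[0,0,0],-1],[[0,-0.1,0],[0,0,0],-1],[[0,-0.1,0],[0,0,0],-1]]'
```

```text
time_s: 13.05
position: [0.5931, -0.0614, 0.0142]
tcp_rot: [3.14, -0.003, 0.019]
ft_force: [6.4, -5.4, -3.9]
gripper_width: 0.0297
```

```bash
python3 -m handwheel '[[[0,-0.05,0],[0,0,0],-1],[[0,-0.05,0],[0,0,0],-1]]'
```

```text
time_s: 13.22
position: [0.5931, -0.0593, 0.0143]
tcp_rot: [3.14, -0.003, 0.019]
ft_force: [6.1, -4.9, -3.5]
gripper_width: 0.0295
```

```bash
python3 -m handwheel '[[[0,-0.05,0],[0,0,0],-1],[[0,-0.05,0],[0,0,0],-1]]'
```

```text
time_s: 13.38
position: [0.5931, -0.0574, 0.0143]
tcp_rot: [3.14, -0.003, 0.019]
ft_force: [6.0, -4.2, -4.1]
gripper_width: 0.0295
```

```bash
python3 -m handwheel '[[[0,-0.05,0],[0,0,0],-1],[[0,-0.05,0],[0,0,0],-1]]'
```

```text
time_s: 13.55
position: [0.593, -0.0553, 0.0143]
tcp_rot: [3.14, -0.003, 0.019]
ft_force: [6.2, -5.2, -3.0]
gripper_width: 0.0296
```

```bash
python3 -m handwheel '[[[0,-0.05,0],[0,0,0],-1],[[0,-0.05,0],[0,0,0],-1]]'
```

```text
time_s: 13.72
position: [0.593, -0.0534, 0.0143]
tcp_rot: [3.14, -0.003, 0.019]
ft_force: [5.8, -4.3, -3.8]
gripper_width: 0.0296
```

```bash
python3 -m handwheel '[[[0,-0.05,0],[0,0,0],-1],[[0,-0.05,0],[0,0,0],-1]]'
```

```text
time_s: 13.88
position: [0.5929, -0.0514, 0.0142]
tcp_rot: [3.14, -0.003, 0.019]
ft_force: [6.2, -4.4, -4.3]
gripper_width: 0.0296
```

```bash
python3 -m handwheel '[[[0,-0.05,0],[0,0,0],-1],[[0,-0.05,0],[0,0,0],-1]]'
```

```text
time_s: 14.05
position: [0.5929, -0.0494, 0.0143]
tcp_rot: [3.14, -0.003, 0.019]
ft_force: [6.1, -3.5, -4.3]
gripper_width: 0.0298
```

```bash
python3 -m handwheel '[[[0,-0.05,0],[0,0,0],-1],[[0,-0.05,0],[0,0,0],-1]]'
```

```text
time_s: 14.22
position: [0.5929, -0.0469, 0.0143]
tcp_rot: [3.14, -0.003, 0.019]
ft_force: [5.8, -2.1, -2.7]
gripper_width: 0.0297
```

```bash
python3 -m handwheel '[[[0,-0.04,0],[0,0,0],-1]]'
```

```text
time_s: 14.3
position: [0.5929, -0.0458, 0.0143]
tcp_rot: [3.14, -0.003, 0.019]
ft_force: [6.1, -1.1, -2.6]
gripper_width: 0.0298
```

```bash
python3 -m handwheel '[[[0,-0.03,0],[0,0,0],-1]]'
```

```text
time_s: 14.38
position: [0.5928, -0.0449, 0.0143]
tcp_rot: [3.141, -0.003, 0.02]
ft_force: [6.3, -0.1, -3.1]
gripper_width: 0.0295
```

```bash
python3 -m handwheel '[[[0,-0.03,0],[0,0,0],-1]]'
```

```text
time_s: 14.47
position: [0.5928, -0.0441, 0.0142]
tcp_rot: [3.141, -0.003, 0.02]
ft_force: [6.1, -1.2, -4.0]
gripper_width: 0.0296
```

```bash
python3 -m handwheel '[[[0,-0.03,0],[0,0,0],-1]]'
```

```text
time_s: 14.55
position: [0.5928, -0.0437, 0.0142]
tcp_rot: [3.141, -0.003, 0.02]
ft_force: [6.5, -2.1, -3.0]
gripper_width: 0.0295
```

```bash
python3 -m handwheel '[[[0,-0.03,0],[0,0,0],-1]]'
```

```text
time_s: 14.63
position: [0.5928, -0.0433, 0.0143]
tcp_rot: [3.141, -0.003, 0.02]
ft_force: [6.6, -2.0, -2.8]
gripper_width: 0.0298
```

```bash
python3 -m handwheel '[[[0,-0.03,0],[0,0,0],-1]]'
```

```text
time_s: 14.72
position: [0.5928, -0.0428, 0.0142]
tcp_rot: [3.141, -0.003, 0.02]
ft_force: [5.6, -2.1, -3.3]
gripper_width: 0.0293
```

```bash
python3 -m handwheel '[[[0,-0.03,0],[0,0,0],-1]]'
```

```text
time_s: 14.8
position: [0.5928, -0.0421, 0.0142]
tcp_rot: [3.141, -0.003, 0.02]
ft_force: [6.7, -1.5, -3.4]
gripper_width: 0.0294
```

```bash
python3 -m handwheel '[[[0,-0.04,0],[0,0,0],-1]]'
```

```text
time_s: 14.88
position: [0.5928, -0.0415, 0.0142]
tcp_rot: [3.14, -0.003, 0.019]
ft_force: [5.7, -4.8, -4.0]
gripper_width: 0.0298
```

```bash
python3 -m handwheel '[[[0,-0.02,0],[0,0,0],-1]]'
```

```text
time_s: 14.97
position: [0.5928, -0.0414, 0.0143]
tcp_rot: [3.14, -0.003, 0.019]
ft_force: [5.8, -4.2, -3.4]
gripper_width: 0.0298
```

```bash
python3 -m handwheel '[[[0,-0.03,0],[0,0,0],-1]]'
python3 - <<'E'
from h import *
p=viewer.snapshot("side"); c=p["color"][130:410,260:460]
cv2.imwrite("pics/side7.png",cv2.resize(cv2.convertScaleAbs(c,alpha=1.8,beta=10),None,fx=2.1,fy=2.1,interpolation=cv2.INTER_CUBIC))
s=observe(); print(s["position"],s["ft_force"])
print([(np.round(a["centre"],1),a["conf"]) for a in landmark_of("button_tip",p)], proj(p,[.613,-.0943,.072]))
E
```

```text
time_s: 15.05
position: [0.5928, -0.0413, 0.0143]
tcp_rot: [3.14, -0.003, 0.019]
ft_force: [6.1, -6.3, -3.5]
gripper_width: 0.03
[ 0.59281672 -0.04127608  0.01427223] [ 6.71993623 -4.54227652 -4.08098259]
[] [274.34145023 368.232439  ]
```

View pics/side7.png

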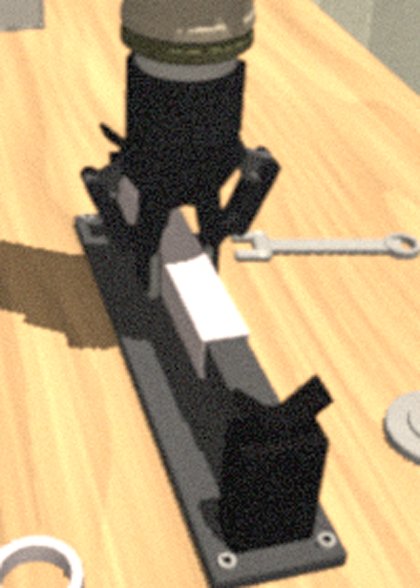

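Motion stopped at y −0.0413 with the force climbing to about 6 N after the drop to 2 N: the button is in the hole (travel ≈ 52 mm). Relax the pull, then release.

```bash
python3 -m handwheel '[[[0,0.05,0],[0,0,0],-1],[[0,0.05,0],[0,0,0],-1],[[0,0,0],[0,0,0],-1]]'
```

```text
time_s: 15.4
position: [0.5928, -0.0418, 0.0143]
tcp_rot: [3.141, -0.003, 0.02]
ft_force: [5.5, -0.5, -3.1]
gripper_width: 0.0296
```

```bash
python3 -m handwheel '[[[0,0,0],[0,0,0],0.5],[[0,0,0],[0,0,0],1],[[0,0,0],[0,0,0],1],[[0,0,0],[0,0,0],1],[[0,0,0],[0,0,0],1]]'
python3 -m handwheel '[[[0,0,-0.3],[0,0,0],1],[[0,0,-0.6],[0,0,0],1],[[0,0,-1],[0,0,0],1],[[0,0,-1],[0,0,0],1],[[0,0,-1],[0,0,0],1]]'
python3 -m handwheel '[[[0,0,-1],[0,0,0],1],[[0,0,-1],[0,0,0],1],[[0,0,-1],[0,0,0],1],[[0,-1,-0.5],[0,0,0],1],[[0,-1,-0.5],[0,0,0],1]]'
python3 -m handwheel '[[[0,-1,0],[0,0,0],1],[[0,-1,0],[0,0,0],1],[[0,-1,0],[0,0,0],1],[[0,-1,0],[0,0,0],1],[[0,-1,0],[0,0,0],1]]'
python3 -m handwheel '[[[0,-1,0],[0,0,0],1],[[0,-1,0],[0,0,0],1],[[0,-1,0],[0,0,0],1],[[0,-1,0],[0,0,0],1],[[0,-1,0],[0,0,0],1]]'
python3 -m handwheel '[[[0,-1,0],[0,0,0],1],[[0,-1,0],[0,0,0],1],[[0,-1,0],[0,0,0],1],[[0,-1,0],[0,0,0],1],[[0,0,0],[0,0,0],1]]'
python3 - <<'E'
from h import *
for n in("side","top"):
    p=viewer.snapshot(n); cv2.imwrite(f"pics/{n}8.png",p["color"])
    print(n,[(np.round(a["centre"],1),a["conf"]) for a in landmark_of("button_tip",p)],proj(p,[.613,-.0943,.072]))
    print([(np.round(a["centre"],1),a["conf"]) for a in landmark_of("hole_centre",p)])
a=cv2.imread("pics/top8.png")[200:280,225:475]; cv2.imwrite("pics/top8z.png",cv2.resize(cv2.convertScaleAbs(a,alpha=1.5,beta=10),(800,256),interpolation=cv2.INTER_CUBIC))
a=cv2.imread("pics/side8.png")[195:405,285:430]; cv2.imwrite("pics/side8z.png",cv2.resize(cv2.convertScaleAbs(a,alpha=1.8,beta=20),(414,600),interpolation=cv2.INTER_CUBIC))
E
```

```text
time_s: 15.82
position: [0.5908, -0.0416, 0.0142]
tcp_rot: [-3.142, 0.001, 0.02]
ft_force: [-0.3, 0.0, 0.3]
gripper_width: 0.085
time_s: 16.23
position: [0.5911, -0.0417, 0.0941]
tcp_rot: [3.142, -0.0, 0.02]
ft_force: [0.2, -0.1, 0.3]
gripper_width: 0.085
time_s: 16.65
position: [0.5906, -0.0026, 0.1749]
tcp_rot: [3.141, -0.002, 0.017]
ft_force: [-0.4, 1.3, -1.0]
gripper_width: 0.0852
time_s: 17.07
position: [0.5881, 0.0993, 0.1737]
tcp_rot: [-3.141, -0.001, 0.02]
ft_force: [0.2, -0.2, -0.2]
gripper_width: 0.0851
time_s: 17.48
position: [0.5861, 0.1992, 0.1736]
tcp_rot: [-3.141, -0.001, 0.02]
ft_force: [0.7, 0.5, -0.7]
gripper_width: 0.0852
time_s: 17.9
position: [0.5837, 0.2836, 0.1732]
tcp_rot: [-3.139, -0.0, 0.025]
ft_force: [-0.5, 1.6, -0.3]
gripper_width: 0.0853
side [(array([412. , 275.9]), 0.19)] [274.34145023 368.232439  ]
[(array([250.6, 342.8]), 0.56)]
top [] [221.38549443 371.6498281 ]
[(array([231.3, 336.9]), 0.79)]
```

View pics/top8z.png

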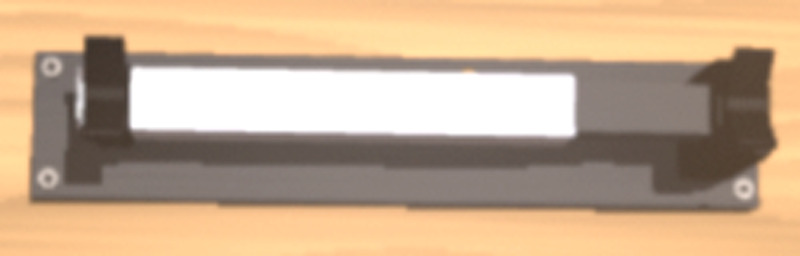

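View pics/side8.png

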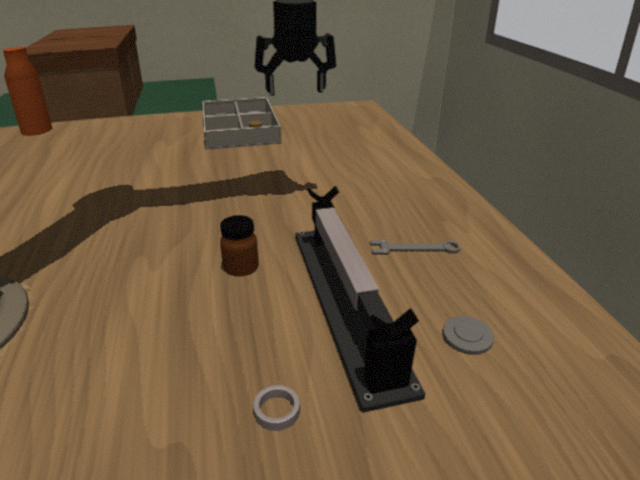

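```bash
python3 - <<'E'
import cv2,numpy as np
from h import *
a,b=[cv2.imread(f"pics/top{i}.png").astype(int) for i in(0,8)]
for im in(a,b): print(*[[tuple(im[r,c][::-1]) for c in range(368,376)] for r in(220,221,222,223)],sep="\n"); print()
p=viewer.snapshot("top")
for x in(684,575.5): print(atz(p,[200+107/3.2-.3,225+x/3.2-.3],.087))
E
```

```text
[(np.int64(85), np.int64(77), np.int64(74)), (np.int64(87), np.int64(78), np.int64(73)), (np.int64(88), np.int64(78), np.int64(71)), (np.int64(88), np.int64(78), np.int64(71)), (np.int64(88), np.int64(78), np.int64(73)), (np.int64(87), np.int64(78), np.int64(75)), (np.int64(85), np.int64(78), np.int64(74)), (np.int64(86), np.int64(78), np.int64(75))]
[(np.int64(92), np.int64(84), np.int64(80)), (np.int64(96), np.int64(84), np.int64(76)), (np.int64(104), np.int64(88), np.int64(73)), (np.int64(107), np.int64(90), np.int64(73)), (np.int64(103), np.int64(88), np.int64(74)), (np.int64(96), np.int64(85), np.int64(78)), (np.int64(90), np.int64(82), np.int64(78)), (np.int64(89), np.int64(81), np.int64(78))]
[(np.int64(124), np.int64(116), np.int64(113)), (np.int64(130), np.int64(118), np.int64(109)), (np.int64(142), np.int64(125), np.int64(109)), (np.int64(146), np.int64(128), np.int64(109)), (np.int64(141), np.int64(125), np.int64(109)), (np.int64(128), np.int64(116), np.int64(107)), (np.int64(114), np.int64(107), np.int64(104)), (np.int64(110), np.int64(104), np.int64(102))]
[(np.int64(168
[... 1203 characters left out ...]
nt64(112)), (np.int64(150), np.int64(130), np.int64(113)), (np.int64(145), np.int64(128), np.int64(113)), (np.int64(131), np.int64(120), np.int64(112)), (np.int64(118), np.int64(110), np.int64(108)), (np.int64(112), np.int64(106), np.int64(106))]
[(np.int64(172), np.int64(167), np.int64(169)), (np.int64(176), np.int64(168), np.int64(166)), (np.int64(182), np.int64(172), np.int64(167)), (np.int64(185), np.int64(174), np.int64(168)), (np.int64(183), np.int64(173), np.int64(168)), (np.int64(175), np.int64(166), np.int64(164)), (np.int64(162), np.int64(156), np.int64(158)), (np.int64(157), np.int64(152), np.int64(155))]

[ 0.59445971 -0.19952924  0.087     ]
[ 0.59261967 -0.14512389  0.087     ]
```

The brass sliver at pixel (221–222, 371) is as bright as at the start, so the button is fully proud. The sleeve is out about 53 mm, and the bystanders sit at the same pixels as before.

```bash
python3 -c "
from cell import order,observe
s=observe();print(s['ft_force'],s['qd'].round(3) if hasattr(s['qd'],'round') else s['qd']);print(order.hand_in())"
```

```text
[ 0.29630752  0.68677934 -0.08200084] [-0.002  0.004 -0.003 -0.    -0.    -0.001  0.001]
the job is handed in; nothing more can be done
None
```

The rest is one hole longer: I squeezed the button flush, drew the sleeve out about 52–53 mm until the button snapped into the next hole, let go and backed away. The job was handed in at about 18 s.

**Final checks:**
- **Button:** the brass sliver in the top picture is the same in place and brightness as at the start, so the button is fully up. The trained network did not find the button, so this rests on my own pixel comparison. I did not push back on the sleeve to test the lock.
- **Pull:** the edge rode over at about 8.5 N, and the sleeve then slid at about 4–5 N. The force fell to 0–2 N as the button came up. The sleeve then stopped, and I ended the pull at about 6 N.
- **Bench:** the bystanders look unmoved in the pictures. The robot is clear of everything and reads no contact force.

**First grasp failed:** the fingertips stood about 35 mm higher than the reported tool position, which I found only after the grasp. The pads held just the sleeve's top edge, and I pulled up to about 15 N while the button was most likely still locked. The fingers then slipped off onto the sleeve's top face, pressing with about 23 N. I measured the offset from the picture and that contact, regripped lower on the true 30 mm width, and the second pull worked.

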